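Seat the espresso cup and offer the white sugar lump with the tongs

TASK

Set up my coffee: stand the espresso cup upright in the round well of its saucer, handle any way round, and let go of it. Then take up the sugar tongs, pick the white sugar lump off the slate with them (only the tongs may touch the sugar, and leave the two brown lumps where they lie), and bring it over the cup. Finish while still holding: the lump stays pinched in the tongs' jaws, still, a few centimetres above the middle of the cup's mouth, not dropped in, ready for when the coffee has been poured.

Things in the scene. Friction and masses are not known exactly. Their poses are not given: they have to be found in the camera images.
- cup_center (a point): Blue espresso cup, 60 mm high, 62 mm across the mouth, 60 mm at 26 mm height, narrowing below to a bevelled foot 39 mm across; wall 3 mm, about 130 g, loose on the desk. Point on its axis half-way up (30 mm above the foot). z = up; the handle loop sticks out on the cup's -x side, to 52 mm from the axis, 18 to 54 mm high: grip the +y and -y sides.
- cup: The same cup; origin at the centre of the foot's underside, same axes.
- cup_rim (a point): Centre of the cup's mouth, 60 mm above its foot.
- saucer: White saucer, 120 mm across, 15 mm high at its edge, loose on the desk, about 220 g; origin at the centre of its underside, z = up.
- saucer_well (a point): Centre of the floor of the saucer's round well, 4 mm above the desk. The well is 47 mm across and 4 mm deep (its rim is 8 mm above the desk); the cup's foot fits it with 4 mm to spare all round.
- tongs_grip (a point): Steel sugar tongs, 190 mm long, 66 g, lying on edge on the desk so that they open sideways. Point midway between the two blue-green grips, half-way up (12 mm above the tongs' underside, which lies on the desk at first). x = from here to the jaws, y = to the left grip, z = up. Grips 42 mm long (along x, centred here), 24 mm high, 50 mm apart over their outsides when open; pivot at x = -65 mm.
- tongs_mouth (a point): Point midway between the two jaws, 80 mm ahead (x) of tongs_grip at the same height, same axes. The jaws are flat steel pads 15 mm high, from 68 to 99 mm ahead of the grips' middle, 44 mm apart when open.
- tongs: The tongs' pivot end; origin on the tongs' underside below tongs_grip, same axes.
- tongs_right: The tongs' right arm (on the -y side): steel leg with grip and jaw; origin on the pivot.
- white_lump_center (a point): The white sugar lump, 26 (x) x 22 (y) x 20 mm high, 13 g, lying on the slate among two brown ones of the same size (any of the three places, 60 mm apart in a row). The point is its centre; z = up.
- white_lump: The same lump; origin at the centre of its underside.
- brown_lump_1: A brown sugar lump on the slate, same size, to be left alone; origin at the centre of its underside.
- brown_lump_2: The other brown sugar lump on the slate, to be left alone; origin at the centre of its underside.
- slate: Dark slate serving plate, 100 (x) x 170 (y) x 6 mm, fixed, carrying the three lumps in a row along its y axis; origin at the centre of its underside on the desk.
- tongs_left: The tongs' left arm (+y side): steel leg with grip and jaw; origin on the pivot. Squeezing the grips together closes the jaws evenly: grips 50 mm over their outsides = jaws 44 mm apart (open); grips 46 = jaws 35; grips 40 (and parallel) = jaws 22; grips 32 = jaws nearly shut. A spring opens them: about 4 N on each grip holds them at 50 mm, 6 N at 46, 9 N at 40.

How it is judged:
By the outcome, as a careful person would: the job done as asked, in the order asked, and still so for the second after the job is handed in, while the arm keeps its last pose, push and grip.
It also fails if it takes over 58 s, if anything falls off the work surface, if the arm or the gripper's body presses on something with over 40 N, if the wrist force passes 120 N, or if a joint passes its speed limit or range.

ROBOT

A 6-joint arm with a two-finger parallel gripper is mounted at the origin on a cart in front of the work surface, level with it; the furniture and walls round the work are solid. World frame = base frame: x ahead of the robot, y to its left, z up, the work surface at z = 0. Lengths are in mm, angles in rad, forces in N, time in s.
With the tool pointing down it reaches from about 300 to 950 mm from the base axis. Payload 3.1 kg.
Tool frame: the origin (TCP) lies at the very end of the fingers, on their centre line; the grasp point (between the pads) lies 19 mm behind it (r.grip_point_offset is the z of the grasp point in the tool frame, in mm); z points along the fingers, x is the direction in which the jaws open and shut, and the axes are right-handed (so a half turn about z gives the same grasp; the last joint's range is limited). The gripper opens to 85 mm and grips with 20 to 120 N. Pads are 22 mm wide; open, the fingers measure 114 mm over their backs; the gripper's body (76 mm by 85 mm) begins 54 mm behind the grasp point. The pads swing forward as they close: fully open they stand 13 mm farther back than shut.
Start: joints at [1.262, 0.308, 1.634, -0, 1.2, -0.07], TCP at [147.862, 607.264, 231.272] pointing down, gripper open.
Joint ranges: [-3.06, 3.06], [-0.79, 1.96], [0.05, 2.63], [-1.19, 4.34], [0.05, 2.64], [-2.94, 2.94]. Speed limits (rad/s): [2.79, 2.79, 3.14, 3.14, 3.14, 3.14].

INTERFACE

Orientations are given as [roll, pitch, yaw] about the fixed x, y, z axes, in that order (R = Rz(yaw) Ry(pitch) Rx(roll)).
In Python, from cell import r gives the robot as it stands. The module is installed in compiled form; this text tells all that it offers. Calls block until the motion is done:
- r.goto(position, orientation): joint-space move of the TCP to a pose.
- r.move_straight(position, velocity=150, rot=None): straight line of the TCP; rot=None keeps the orientation; velocity is the mean speed in mm/s.
- r.goto_joints(angles): joint-space move.
- r.move_gripper(opening): opening from 0.0 (shut) to 1.0 (fully open); the grip force is fixed at half the most; returns when the fingers have stopped.
- r.sleep(seconds).
- r.inverse_kinematics(position, orientation): joint angles nearest the present ones, or None.
- r.get_image(name): name is "scene" or "top" or "wrist"; returns the picture (480x640x3 uint8, red, green, blue); there is no depth.
- r.calibration(name): a dict with "vertical_fov" (degrees; the focal length in pixels is half the picture's height over the tangent of half this angle, whatever the lens; pixels are square), "cx", "cy" (the principal point, pixels), "T" (4x4, takes a point from camera to world coordinates). Camera axes: x right, y down, z forward; pixel columns grow to the right and rows downward; lengths in mm; the calibration is good to about 2 mm. The wrist camera is an equidistant fisheye: a pixel r from the principal point sees the ray r / f radians off the axis. A picture is of the moment at which its call begins: read the wrist's pose just before it. calibration takes no time and is no camera call; for the wrist camera it gives the pose at the moment of the call.
A pose or a line that the arm cannot do raises r.PlanningError and nothing moves.
- r.hand_in(): hands the job in, once; it reports no verdict.
Readings, each from a call of its own:
- r.get_clock(): time.
- r.get_joints(): joint angles.
- r.get_qvel(): joint speeds.
- r.get_joint_torque(): joint torques, N m.
- r.get_tcp_pos(): TCP position.
- r.get_tool_rot(): TCP orientation.
- r.get_wrist_force(): force on the tool from outside, world axes, zero at the start.
- r.get_wrist_torque(): the same for the moment, N m.
- r.get_width(): opening from 0.0 (shut) to 1.0 (fully open).
Only numpy, scipy, OpenCV 4.12 (cv2) and the standard library are available. Lean on these libraries where they do the work, as an engineer would, in place of code of your own. Each camera call takes 0.05 s, during which the arm holds its last target.

## Working session

There is one attempt and no reset: what is moved stays moved. The work goes in short steps, each a Python script; the robot and the scene stay as the last script left them, time stands still between calls to the robot, and variables do not carry over. Pictures are saved under pics/ and viewed, and the job is handed in when it is done.

```bash
mkdir -p pics; ls; python3 - <<'E'
from cell import r
import cv2
for n in ["scene","top","wrist"]:
    c=r.calibration(n); print(n,c)
    cv2.imwrite(f"pics/a_{n}.png",r.get_image(n)[:,:,::-1])
print(r.get_clock(),r.get_tcp_pos(),r.get_tool_rot(),r.get_width(),r.grip_point_offset)
E
```

```text
pics
scene {'vertical_fov': 51.04018025073385, 'cx': 329.3678097900167, 'cy': 238.98661042821385, 'T': array([[ 5.84830483e-01, -5.28069322e-01,  6.15724043e-01,
         2.72988886e+01],
       [-8.11145342e-01, -3.84530897e-01,  4.40657718e-01,
        -1.86661243e+02],
       [ 4.06709650e-03, -7.57151755e-01, -6.53226361e-01,
         6.21636343e+02],
       [ 0.00000000e+00,  0.00000000e+00,  0.00000000e+00,
         1.00000000e+00]])}
top {'vertical_fov': 54.78467717192545, 'cx': 322.7897776372342, 'cy': 237.84105808382276, 'T': array([[ 2.88092064e-02, -9.85664063e-01,  1.66241948e-01,
         3.97410918e+02],
       [-9.99305916e-01, -3.23292924e-02, -1.85068290e-02,
         1.78188647e+02],
       [ 2.36160008e-02, -1.65593395e-01, -9.85911310e-01,
         8.96010155e+02],
       [ 0.00000000e+00,  0.00000000e+00,  0.00000000e+00,
         1.00000000e+00]])}
wrist {'vertical_fov': 65.70646984690485, 'cx': 321.15216898310183, 'cy': 242.29512790338816, 'T': array([[ 2.36189374e-01,  9.29496558e-01,  2.83285595e-01,
         7.41809804e+01],
       [ 9.71704527e-01, -2.25265308e-01, -7.10341659e-02,
         6.24538659e+02],
       [-2.21159606e-03,  2.92047410e-01, -9.56401286e-01,
         3.72956223e+02],
       [ 0.00000000e+00,  0.00000000e+00,  0.00000000e+00,
         1.00000000e+00]])}
0.15 [147.65361565 606.66865918 230.30806977] [-3.14147427e+00  1.78488721e-03  1.33202587e+00] 1.0044499492650891 -18.700000000000003
```

View pics/a_top.png

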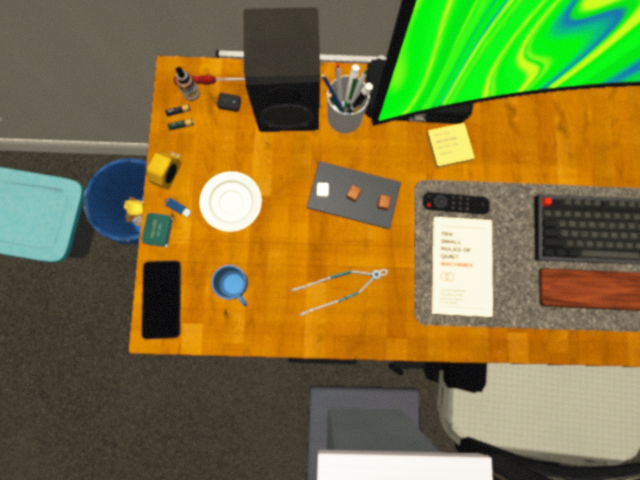

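View pics/a_scene.png

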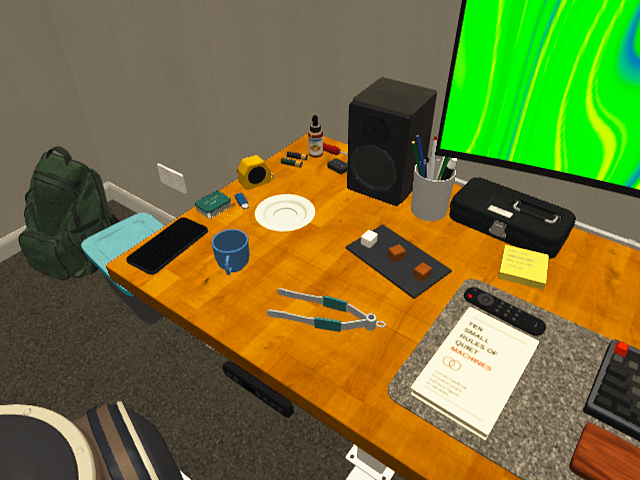

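View pics/a_wrist.png

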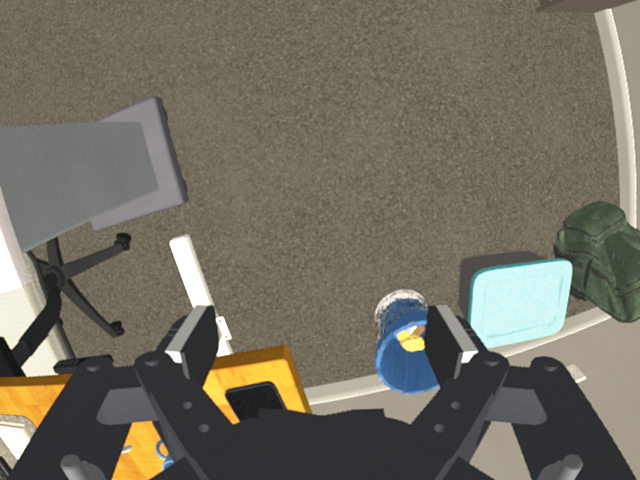

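```bash
cat > h.py <<'E'
import numpy as np, cv2
from cell import r
def ray(name,uv,c=None):
    c=c or r.calibration(name); f=240/np.tan(np.radians(c["vertical_fov"]/2))
    u,v=uv; d=np.array([(u-c["cx"]),(v-c["cy"])],float)
    if name=="wrist":
        rr=np.hypot(*d); th=rr/f; s=np.sin(th)/max(rr,1e-9); d=np.array([d[0]*s,d[1]*s,np.cos(th)])
    else: d=np.array([d[0]/f,d[1]/f,1.])
    return c["T"][:3,3], c["T"][:3,:3]@d
def plane(name,uv,z,c=None):
    o,d=ray(name,uv,c); return o+d*(z-o[2])/d[2]
def proj(name,p,c=None):
    c=c or r.calibration(name); f=240/np.tan(np.radians(c["vertical_fov"]/2))
    q=c["T"][:3,:3].T@(np.asarray(p,float)-c["T"][:3,3])
    if name=="wrist":
        n=np.hypot(q[0],q[1]); th=np.arctan2(n,q[2]); return np.array([c["cx"]+f*th*q[0]/n,c["cy"]+f*th*q[1]/n])
    return np.array([c["cx"]+f*q[0]/q[2],c["cy"]+f*q[1]/q[2]])
def snap(name,fn):
    c=r.calibration(name); im=r.get_image(name); cv2.imwrite("pics/"+fn,im[:,:,::-1]); return im,c
E
python3 - <<'E'
from h import *
t=cv2.imread("pics/a_top.png"); s=cv2.imread("pics/a_scene.png")
cv2.imwrite("pics/b_top.png",cv2.resize(t[160:330,190:410],None,fx=3.6,fy=3.5,interpolation=cv2.INTER_CUBIC))
def blobs(im,name,lo,hi,roi,z):
    x0,y0,x1,y1=roi; hsv=cv2.cvtColor(im,cv2.COLOR_BGR2HSV)
    m=cv2.inRange(hsv,lo,hi); k=np.zeros_like(m); k[y0:y1,x0:x1]=m[y0:y1,x0:x1]
    n,l,st,ce=cv2.connectedComponentsWithStats(k)
    for i in range(1,n):
        if st[i,4]>15: print(name,st[i],ce[i].round(1),plane(name,ce[i],z).round(1))
print("white saucer"); blobs(t,"top",(0,0,150),(180,70,255),(195,165,270,240),12); blobs(s,"scene",(0,0,150),(180,70,255),(245,185,325,240),12)
print("white lump");blobs(t,"top",(0,0,150),(180,70,255),(305,160,405,230),26); blobs(s,"scene",(0,0,150),(180,70,255),(350,225,390,255),18)
print("brown");blobs(t,"top",(0,120,60),(14,255,255),(335,175,400,215),26)
print("cup");blobs(t,"top",(95,80,40),(125,255,255),(205,255,260,312),60); blobs(s,"scene",(95,80,40),(125,255,255),(200,220,260,280),45)
print("grips");blobs(t,"top",(75,60,20),(100,255,200),(290,255,400,320),24);blobs(s,"scene",(75,60,20),(100,255,200),(260,285,400,335),15)
E
```

```text
white saucer
top [ 200  172   61   59 2854] [230.  201.1] [613.3 344.7  12. ]
scene [ 255  194   60   37 1739] [284.6 212.2] [615.7 343.7  12. ]
white lump
top [316 182  14  16 190] [322.2 189. ] [640.1 165.8  26. ]
scene [361 230  17  17 199] [368.7 238.1] [640.8 163.4  18. ]
brown
top [347 185  14  16 152] [353.3 192.5] [635.2 105.2  26. ]
top [378 195  13  15 159] [383.9 201.6] [619.1  45.7  26. ]
cup
top [213 266  33  39 884] [229.4 282.6] [451.5 327.6  60. ]
scene [ 212  230   37   45 1258] [230.9 249.8] [448.7 322.1  45. ]
grips
scene [323 296  24  16 241] [334.2 303.1] [475.6 124.   15. ]
scene [314 317  27  14 273] [327.2 323.9] [434.2 107.8  15. ]
```

View pics/b_top.png

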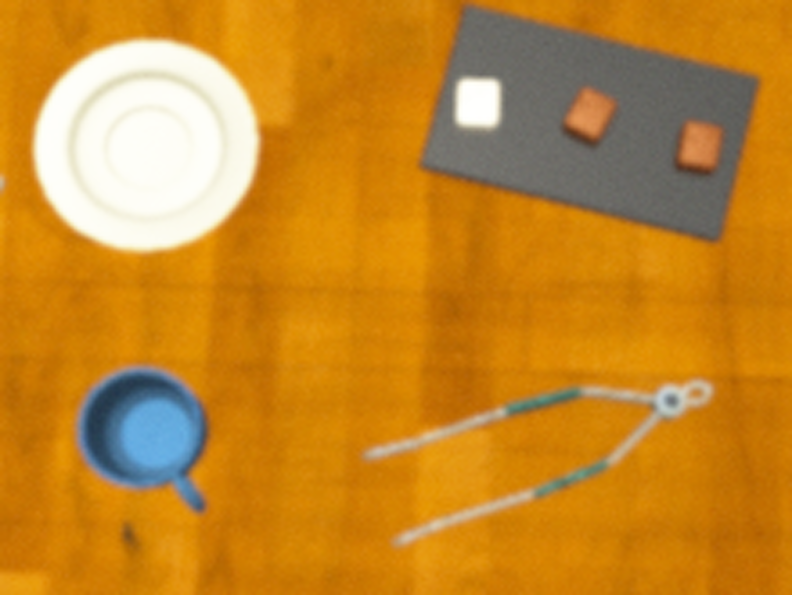

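```bash
cat >> h.py <<'E'
PI=np.pi
def look(x,y,yaw,z,fn):
    """place wrist camera so its axis hits (x,y,0); TCP height z"""
    # camera offset in tool -y by ~75; axis lands at tool y ~ -75+(142+z)*tan(17deg)
    off=-75+(142+z)*np.tan(np.radians(17)); ty=np.array([np.sin(yaw),-np.cos(yaw)])
    p=np.array([x,y])-off*ty
    r.goto([p[0],p[1],z],[PI,0,yaw]); return snap("wrist",fn)
E
python3 - <<'E'
from h import *
t=cv2.imread("pics/a_top.png")
f=lambda u,v,z: plane("top",(190+u/3.6,160+v/3.5),z)[:2].round(1)
print("cup rim",f(142,428,60),"handle end",f(198,508,50))
print("pivot",f(671,400,20),"jawL",f(400,542,18),"jawR",f(370,455,18),"grips",f(571,479,24),f(543,401,24))
print("slate corners",[f(*p,6) for p in((463,6),(760,78),(718,240),(422,165))])
print("white",[f(*p,26) for p in((458,78),(500,78),(500,128),(455,126))])
for nm,(x,y) in dict(saucer=(614,344),cup=(450,325),tongs=(455,116),lump=(640,165)).items():
    for yaw in np.radians(np.arange(-180,181,15)):
        q=r.inverse_kinematics([x,y,150],[PI,0,yaw])
        print(nm,round(np.degrees(yaw)),None if q is None else np.round(q[[0,5]] if hasattr(q,'shape') else [q[0],q[5]],2)) if nm in("cup","tongs") else 0
E
```

```text
cup rim [452.1 327.5] handle end [412.6 298.9]
pivot [478.3  58. ] jawL [398.3 198. ] jawR [444.  215.4] grips [434.  110.3] [475.3 125.8]
slate corners [array([701.8, 174.3]), array([665.1,   8.3]), array([570.2,  31.2]), array([607.8, 193.9])]
white [array([653.2, 175.8]), array([654. , 153.2]), array([625.4, 152.4]), array([625.7, 176.6])]
cup -180 [ 0.55 -2.59]
cup -165 [ 0.55 -2.86]
cup -150 None
cup -135 [0.55 2.9 ]
cup -120 [0.55 2.64]
cup -105 [0.55 2.38]
cup -90 [0.55 2.12]
cup -75 [0.55 1.86]
cup -60 [0.55 1.59]
cup -45 [0.55 1.33]
cup -30 [0.55 1.07]
cup -15 [0.55 0.81]
cup 0 [0.55 0.55]
cup 15 [0.55 0.29]
cup 30 [0.55 0.02]
cup 45 [ 0.55 -0.24]
cup 60 [ 0.55 -0.5 ]
cup 75 [ 0.55 -0.76]
cup 90 [ 0.55 -1.02]
cup 105 [ 0.55 -1.29]
cup 120 [ 0.55 -1.55]
cup 135 [ 0.55 -1.81]
cup 150 [ 0.55 -2.07]
cup 165 [ 0.55 -2.33]
cup 180 [ 0.55 -2.59]
tongs -180 None
tongs -165 None
tongs -150 [0.16 2.77]
tongs -135 [0.16 2.51]
tongs -120 [0.16 2.25]
tongs -105 [0.16 1.99]
tongs -90 [0.16 1.73]
tongs -75 [0.16 1.47]
tongs -60 [0.16 1.2 ]
tongs -45 [0.16 0.94]
tongs -30 [0.16 0.68]
tongs -15 [0.16 0.42]
tongs 0 [0.16 0.16]
tongs 15 [ 0.16 -0.1 ]
tongs 30 [ 0.16 -0.37]
tongs 45 [ 0.16 -0.63]
tongs 60 [ 0.16 -0.89]
tongs 75 [ 0.16 -1.15]
tongs 90 [ 0.16 -1.41]
tongs 105 [ 0.16 -1.68]
tongs 120 [ 0.16 -1.94]
tongs 135 [ 0.16 -2.2 ]
tongs 150 [ 0.16 -2.46]
tongs 165 [ 0.16 -2.72]
tongs 180 None
```

```bash
python3 - <<'E'
from h import *
im,c=look(530,330,np.radians(126),230,"c_w1.png")
np.save("c1.npy",c,allow_pickle=True)
print(r.get_clock(),r.get_tcp_pos(),r.get_tool_rot())
print([proj("wrist",p,c).round() for p in ((452,327,60),(614,344,12),(455,118,24))])
E
```

```text
1.8917 [498.23043547 307.99886961 229.99889234] [ 3.14150027e+00 -3.18561680e-04  2.20001558e+00]
[array([370., 190.]), array([285., 312.]), array([187.,  65.])]
```

View pics/c_w1.png

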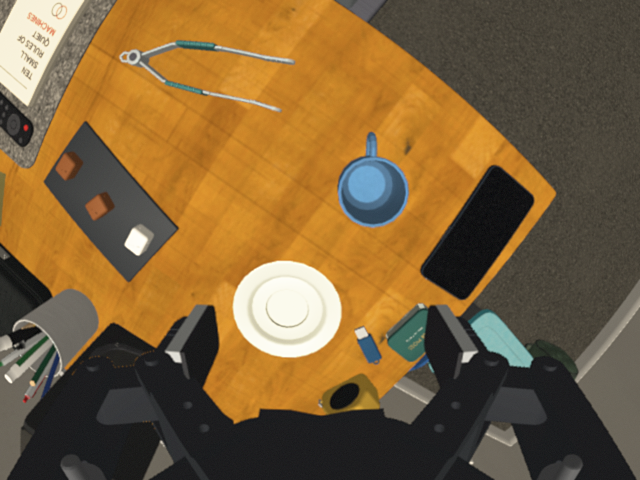

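```bash
cat >> h.py <<'E'
from scipy.optimize import least_squares
def mask(im,lo,hi,roi,a=100):
    hsv=cv2.cvtColor(im,cv2.COLOR_RGB2HSV); m=cv2.inRange(hsv,lo,hi); k=np.zeros_like(m); x0,y0,x1,y1=roi
    k[y0:y1,x0:x1]=m[y0:y1,x0:x1]; cs,_=cv2.findContours(k,cv2.RETR_EXTERNAL,cv2.CHAIN_APPROX_NONE)
    return sorted([q for q in cs if cv2.contourArea(q)>a],key=cv2.contourArea,reverse=True)
def pts(q,z,c,name="wrist"): return np.array([plane(name,p,z,c)[:2] for p in q.reshape(-1,2)])
def circ(P,R=None):
    if R is None: s=least_squares(lambda v:np.hypot(*(P-v[:2]).T)-v[2],[*P.mean(0),30],loss="soft_l1",f_scale=.5)
    else: s=least_squares(lambda v:np.hypot(*(P-v[:2]).T)-R,P.mean(0),loss="soft_l1",f_scale=.5)
    return s.x
E
python3 - <<'E'
from h import *
im=cv2.imread("pics/c_w1.png")[:,:,::-1].copy(); c=np.load("c1.npy",allow_pickle=True).item()
q=mask(im,(0,0,140),(180,60,255),(220,250,350,365))[0]; print("saucer",circ(pts(q,15,c)).round(1))
q=mask(im,(95,70,30),(125,255,255),(325,120,415,235))[0]; P=pts(q,60,c); s=circ(P); print("cup",s.round(1))
d=P-s[:2]; far=d[np.hypot(*d.T)>45]; print("handle dir",np.degrees(np.arctan2(*far.mean(0)[::-1])),np.hypot(*d.T).max())
q=mask(im,(0,0,140),(180,60,255),(115,215,160,265),40)[0]; 
for z in(16,26):print("white",pts(cv2.boxPoints(cv2.minAreaRect(q)),z,c).round(1), pts(q,z,c).mean(0).round(1))
for q in mask(im,(75,80,30),(100,255,255),(160,30,240,100),30): 
    P=pts(q,24,c); print("grip",P.mean(0).round(1),cv2.boundingRect(q),cv2.minAreaRect(P.astype(np.float32)))
cv2.imwrite("pics/c_z.png",cv2.resize(im[30:130,100:320,::-1],None,fx=3.6,fy=3.6,interpolation=cv2.INTER_CUBIC))
cv2.imwrite("pics/c_z2.png",cv2.resize(im[110:300,30:200,::-1],None,fx=3.1,fy=3.1,interpolation=cv2.INTER_CUBIC))
E
```

```text
saucer [611.4 344.2  58.5]
cup [450.8 329.   30.4]
handle dir -140.938450858509 49.31194429213111
white [[660.2 151. ]
 [624.7 152.5]
 [621.2 177.5]
 [656.2 177. ]] [640.2 164.6]
white [[654.  154.1]
 [619.5 155.6]
 [616.  180. ]
 [650.  179.4]] [634.5 167.4]
grip [434.1 113.5] (176, 41, 39, 9) ((434.7431945800781, 112.69214630126953), (6.192484378814697, 40.07271957397461), 24.657325744628906)
grip [474.6 128.1] (166, 81, 36, 13) ((474.6128234863281, 127.85310363769531), (2.9926931858062744, 39.84830093383789), 16.249238967895508)
```

View pics/c_z.png

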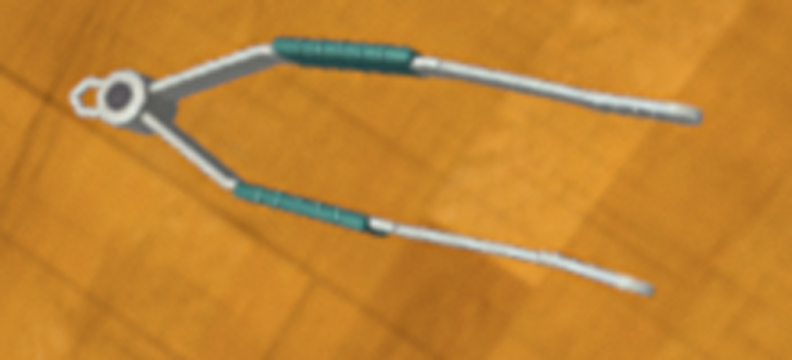

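View pics/c_z2.png

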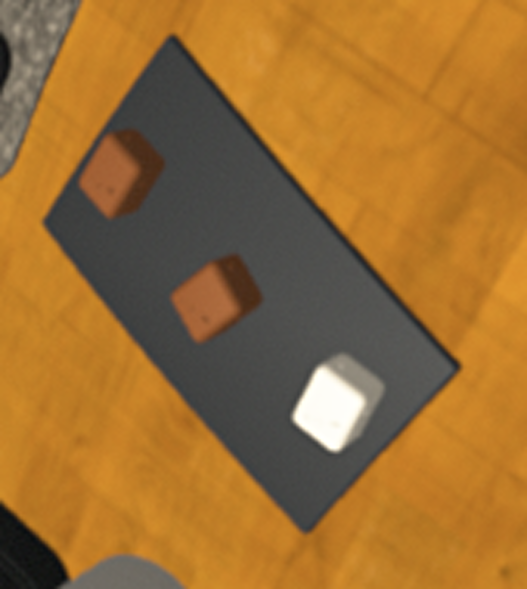

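```bash
python3 - <<'E'
from h import *
yaw=np.radians(129)
r.goto([451,328.5,110],[PI,0,yaw])
r.move_straight([451,328.5,22],velocity=120)
print(r.get_wrist_force())
r.move_gripper(0.0)
print(r.get_width(),r.get_wrist_force(),r.get_tcp_pos())
r.move_straight([451,328.5,110],velocity=150)
print(r.get_width(),r.get_wrist_force(),r.get_clock())
# look at the saucer: put the camera (at tool -y 75 behind) to see it
ty=np.array([np.sin(yaw),-np.cos(yaw)]); p=np.array([612.5,344.3])-ty*(-60)   # saucer at tool y=-60
r.goto([p[0],p[1],150],[PI,0,yaw])
im,c=snap("wrist","d_w.png"); np.save("c2.npy",c,allow_pickle=True)
print(proj("wrist",(612,344,12),c),r.get_clock())
E
```

```text
[ 0.30511427 -0.54897734  0.20933653]
0.714350141490432 [-1.00798945  0.35733773  5.69346884] [452.14223468 329.34986041  23.66036228]
0.7150973877286241 [ 0.02074438  0.34868413 -1.8289553 ] 4.45
[318.96017888 155.37397401] 5.375
```

View pics/d_w.png

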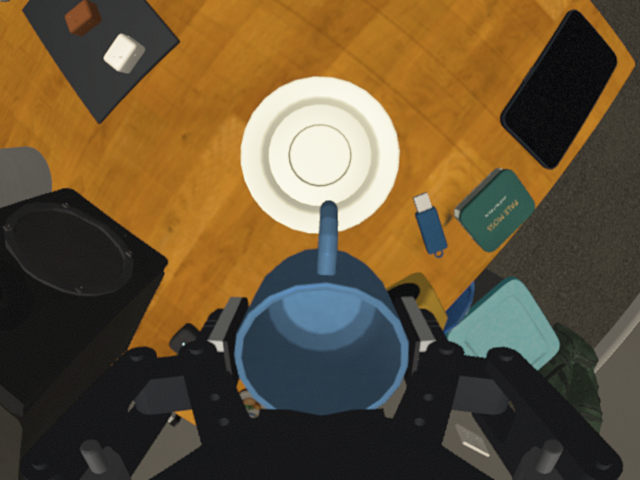

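```bash
python3 - <<'E'
from h import *
im=cv2.imread("pics/d_w.png")[:,:,::-1].copy(); c=np.load("c2.npy",allow_pickle=True).item()
q=mask(im,(0,0,120),(180,60,255),(230,70,410,240))[0]; P=pts(q,15,c); print("saucer",circ(P).round(1))
d=np.hypot(*(P-circ(P)[:2]).T); print(np.percentile(d,[0,5,50,95,100]).round(1))
g=cv2.cvtColor(im,cv2.COLOR_RGB2GRAY)
# well edge: dark ring points along rays from the centre
W=[]
for a in np.radians(np.arange(0,360,6)):
    if abs(np.degrees(a)-90)<30: continue
    prof=[g[int(round(155+s*np.sin(a))),int(round(320+s*np.cos(a)))] for s in np.arange(22,42,.5)]
    s=22+.5*np.argmin(prof); W.append((320+s*np.cos(a),155+s*np.sin(a)))
W=np.array(W); P=pts(W,6,c); print("well",circ(P).round(1))
h=cv2.cvtColor(im,cv2.COLOR_RGB2HSV)
# rim: bright blue; use the lower rim outline -> contour of cup mask excluding handle/below
q=mask(im,(95,70,110),(125,255,255),(225,240,420,420))[0]
m=np.zeros(g.shape,np.uint8); cv2.drawContours(m,[q],-1,255,1); o=im[:,:,::-1].copy(); o[m>0]=(0,0,255)
for u,v in W: cv2.circle(o,(int(u),int(v)),1,(0,255,0),-1)
cv2.imwrite("pics/d_o.png",o)
print(r.get_tcp_pos())
E
```

```text
saucer [611.6 344.1  58.5]
[33.9 41.8 58.5 59.  59.4]
well [611.7 344.3  23.3]
[656.78577429 381.5018391  147.88038094]
```

View pics/d_o.png

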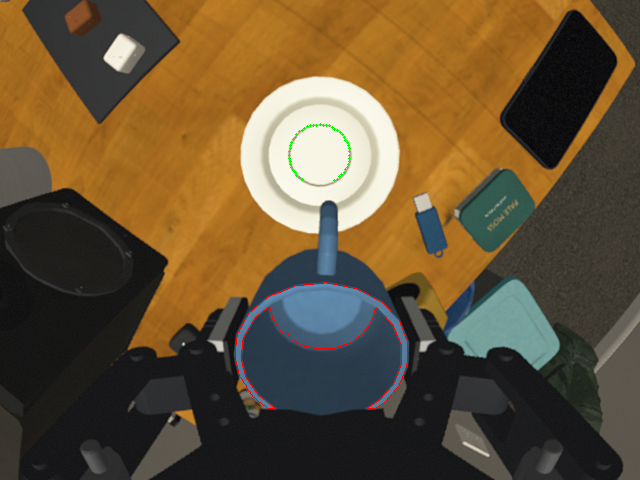

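```bash
python3 - <<'E'
from h import *
im=cv2.imread("pics/d_w.png")[:,:,::-1].copy(); c=np.load("c2.npy",allow_pickle=True).item()
q=mask(im,(95,70,110),(125,255,255),(225,240,420,420))[0].reshape(-1,2)
for z in (184,187,190):
    P=pts(q,z,c); s=circ(P,31); d=np.hypot(*(P-s).T); k=(abs(d-31)<2.5); s=circ(P[k],31); s3=circ(P[k]); print(z,k.sum(),s.round(1),s3.round(1))
r.sleep(.2); p=r.get_tcp_pos(); print(p); t=s-p[:2]
yaw=r.get_tool_rot()[2]; tx=np.array([np.cos(yaw),np.sin(yaw)]); ty=np.array([np.sin(yaw),-np.cos(yaw)]); print("tool offs",t@tx,t@ty, r.get_tool_rot())
# handle in image: tip and root
E
```

```text
184 398 [658.  382.8] [657.2 382.2  30.1]
187 328 [657.3 382. ] [655.6 380.9  29.3]
190 301 [656.5 381.4] [654.  379.5  28.4]
[657.7932925  382.08775396 149.79233366]
tool offs 0.25926103506399284 -1.4215649971780804 [-3.14040317e+00 -3.40029509e-04  2.25221567e+00]
```

```bash
python3 - <<'E'
from h import *
x,y=611.2,343.8
r.move_straight([x,y,80],velocity=100)
r.move_straight([x,y,36],velocity=80); r.sleep(.15)
f0=r.get_wrist_force()[2]; print(r.get_tcp_pos(),f0)
z=33
while z>=26:
    r.move_straight([x,y,z],velocity=30); f=r.get_wrist_force(); print(z,r.get_tcp_pos().round(2),f.round(2))
    if f[2]>f0+2.5: break
    z-=1
print(r.get_clock())
snap("wrist","e_w.png")
E
```

```text
[611.92497879 344.15541949  36.85922287] -1.170621633870751
33 [611.09 343.75  33.01] [-0.03 -0.09 -1.44]
32 [611.11 343.8   31.94] [ 0.57 -0.36 -1.86]
31 [611.09 343.77  30.88] [ 0.24 -0.33 -1.57]
30 [611.11 343.76  29.87] [-0.61  0.45 -2.29]
29 [611.08 343.72  28.85] [-0.02  0.21 -1.37]
28 [611.11 343.74  27.89] [-0.02 -0.22 -2.09]
27 [611.36 343.91  27.74] [-1.6  -1.52  3.25]
9.2583
```

View pics/e_w.png

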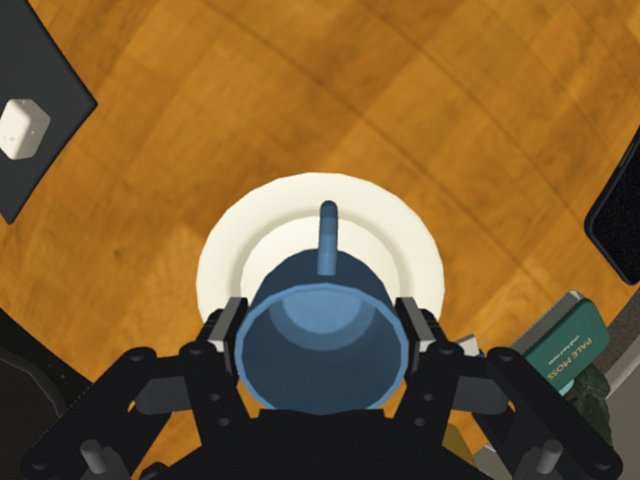

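```bash
python3 - <<'E'
from h import *
r.move_gripper(1.0)
p=r.get_tcp_pos()
r.move_straight([611.2,343.8,130],velocity=150)
snap("wrist","f_w.png"); snap("scene","f_s.png"); 
im,c=look(450,135,np.radians(20.8),130,"g_w.png"); np.save("c3.npy",c,allow_pickle=True)
print(r.get_clock(),r.get_tcp_pos(),r.get_wrist_force())
a=cv2.imread("pics/f_w.png"); b=cv2.imread("pics/f_s.png")[170:320,180:400]; b=cv2.resize(b,None,fx=3.2,fy=3.2)
cv2.imwrite("pics/f_b.png",b)
E
```

```text
12.1333 [447.84065455 142.98710762 130.17016273] [ 0.29053984 -0.78472993  0.47686882]
```

View pics/f_w.png

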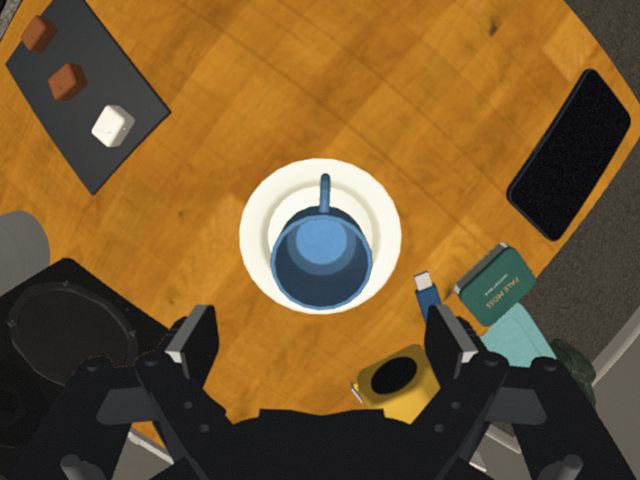

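View pics/f_b.png

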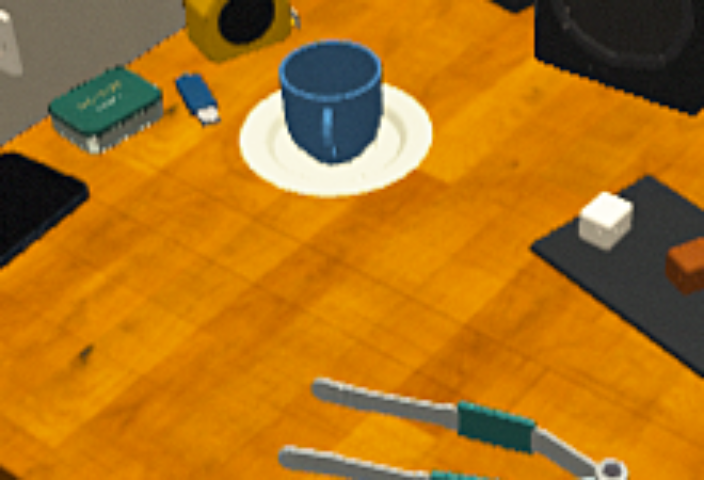

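View pics/g_w.png

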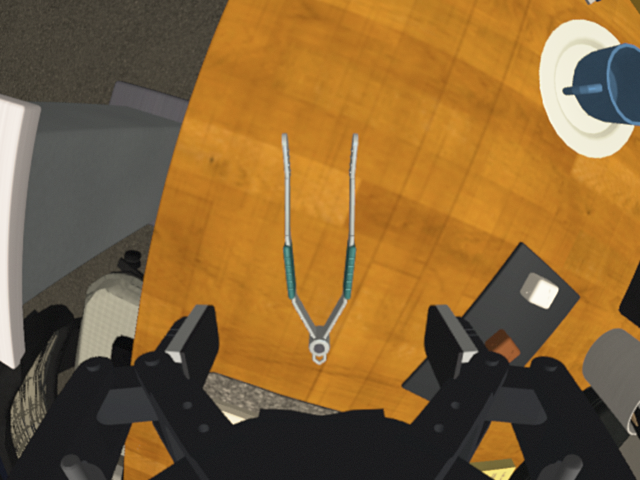

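```bash
python3 - <<'E'
from h import *
im=cv2.imread("pics/g_w.png")[:,:,::-1].copy(); c=np.load("c3.npy",allow_pickle=True).item()
G=[]
for q in mask(im,(75,80,30),(100,255,255),(270,235,370,305),60):
    for z in(12,24):
        P=pts(q,z,c); print("grip",z,P.mean(0).round(1),cv2.boundingRect(q),[np.round(v,1) for v in cv2.minAreaRect(P.astype(np.float32))])
J=np.array([plane("wrist",p,19.5,c)[:2] for p in((285,134),(355,135))]); pv=plane("wrist",(319,347),22,c)[:2]
print(J,pv); d=J.mean(0)-pv; print(d,np.hypot(*d),np.degrees(np.arctan2(d[1],d[0])), "mid", pv+d/np.hypot(*d)*65)
im=cv2.imread("pics/f_w.png")[:,:,::-1].copy()
E
```

```text
grip 12 [434.3 108.2] (284, 246, 11, 52) [array([434.7, 107.6]), array([ 5.6, 41.7]), np.float64(24.9)]
grip 24 [433.7 113. ] (284, 246, 11, 52) [array([434. , 112.4]), array([ 5.3, 39.8]), np.float64(24.9)]
grip 12 [476.3 123.7] (344, 246, 11, 53) [array([476.4, 123.1]), array([ 5.4, 42.5]), np.float64(16.7)]
grip 24 [473.7 127.8] (344, 246, 11, 53) [array([473.8, 127.2]), array([ 5.2, 40.6]), np.float64(16.7)]
[[397.76714654 202.94605997]
 [442.12877629 219.08803518]] [476.90962482  58.90927335]
[-56.96166341 152.10777423] 162.42353917562832 110.53003383888816 mid [454.11423358 119.78102491]
```

```bash
python3 - <<'E'
from h import *
im=cv2.imread("pics/g_w.png"); c=np.load("c3.npy",allow_pickle=True).item()
cv2.imwrite("pics/g_f.png",cv2.resize(im[290:400,150:240],None,fx=5,fy=5))
im2=cv2.imread("pics/e_w.png");cv2.imwrite("pics/e_f.png",cv2.resize(im2[280:390,190:280],None,fx=5,fy=5))
from scipy.spatial.transform import Rotation as R
Rt=R.from_euler("xyz",[PI,0,np.radians(20.8)]).as_matrix(); p=np.array([447.84,142.99,130.17])
print("cam in tool",Rt.T@(c["T"][:3,3]-p)); 
for uv in((217,310),(190,306),(183,375),(165,355)):
    o,d=ray("wrist",uv,c); o=Rt.T@(o-p); d=Rt.T@d; q=o+d*(-42.5-o[0])/d[0]; print(uv,q.round(1))
E
```

```text
cam in tool [  -1.05646003  -75.09561751 -142.76009332]
(217, 310) [-42.5  -7.6 -14.5]
(190, 306) [-42.5 -23.2 -42.1]
(183, 375) [-42.5  -7.2 -57.4]
(165, 355) [-42.5 -20.2 -65.8]
```

View pics/g_f.png

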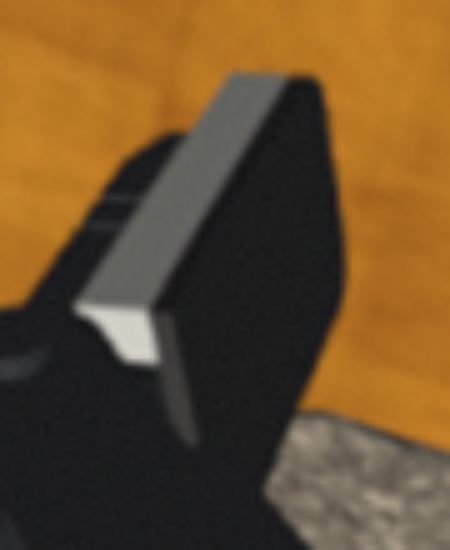

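View pics/e_f.png

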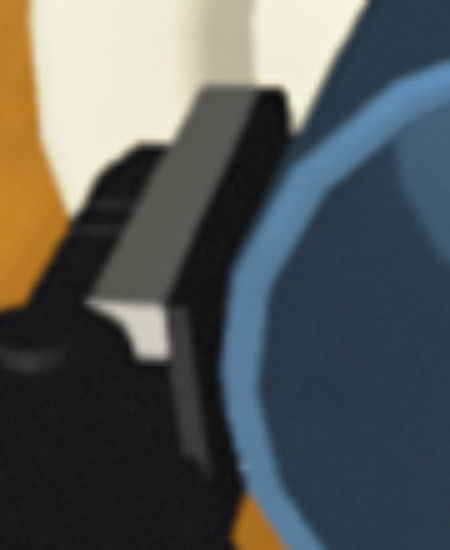

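```bash
python3 - <<'E'
from h import *
c=np.load("c3.npy",allow_pickle=True).item()
from scipy.spatial.transform import Rotation as R
Rt=R.from_euler("xyz",[PI,0,np.radians(20.8)]).as_matrix(); p=np.array([447.84,142.99,130.17])
for uv,x in(((207,305),-42.5),((181,351),-42.5),((213.6,306),-42.5),((241,297.6),-30.4),((247.5,298),-30.4),((224,341),-30.4)):
    o,d=ray("wrist",uv,c); o=Rt.T@(o-p); d=Rt.T@d; q=o+d*(x-o[0])/d[0]; print(uv,q.round(1))
    q=o+d*(-11-o[1])/d[1]; print("   y=-11:",q.round(1))
E
```

```text
(207, 305) [-42.5 -15.4 -25.7]
   y=-11: [-45.5 -11.  -17.1]
(181, 351) [-42.5 -14.6 -55.1]
   y=-11: [-44.9 -11.  -50. ]
(213.6, 306) [-42.5 -11.2 -18.2]
   y=-11: [-42.6 -11.  -17.8]
(241, 297.6) [-30.4 -16.7 -21.5]
   y=-11: [-33.3 -11.   -9.6]
(247.5, 298) [-30.4 -11.3 -10.5]
   y=-11: [-30.6 -11.   -9.8]
(224, 341) [-30.4 -15.2 -49.1]
   y=-11: [-32.4 -11.  -42.6]
```

```bash
python3 - <<'E'
from h import *
yaw=np.radians(20.5); x,y=454.2,119.0
r.move_gripper(0.78)
r.goto([x,y,45],[PI,0,yaw])
for z in (25,12,4,0,-3):
    r.move_straight([x,y,z],velocity=80); f=r.get_wrist_force(); print(z,r.get_tcp_pos().round(2),f.round(2))
    if abs(f).max()>6: break
else:
    r.move_gripper(0.56); r.sleep(.1); print(r.get_width(),r.get_tcp_pos().round(2),r.get_wrist_force().round(2))
    r.move_gripper(0.541); r.sleep(.1); print(r.get_width(),r.get_tcp_pos().round(2),r.get_wrist_force().round(2))
im,c=snap("wrist","h_w.png"); print(r.get_clock())
E
```

```text
25 [454.69 119.37  25.65] [0.08 0.42 0.44]
12 [453.76 118.98  11.82] [ 0.13  0.47 -0.12]
4 [453.73 118.9    3.69] [ 0.01  0.03 -0.58]
0 [ 4.5402e+02  1.1895e+02 -1.5000e-01] [-0.39 -0.37 -0.19]
-3 [453.98 118.98  -3.18] [-0.13 -0.33 -0.07]
0.561950881638501 [454.53 119.1   -2.61] [-0.35  0.42  4.77]
0.541941384915883 [454.58 119.11  -2.36] [-0.49  0.14  8.28]
15.1583
```

View pics/h_w.png

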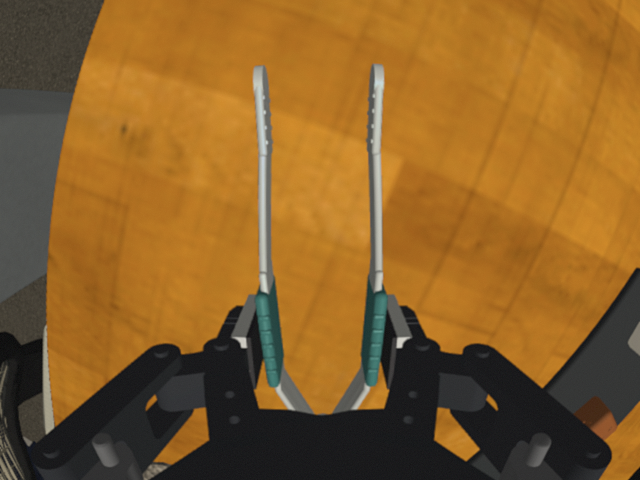

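```bash
python3 - <<'E'
from h import *
yaw=np.radians(20.5)
r.move_straight([454.2,119,60],velocity=100); print(r.get_width(),r.get_wrist_force().round(2))
r.goto([560,165,85],[PI,0,-PI/2]); r.sleep(.2)
im,c=snap("wrist","i_w.png"); np.save("c4.npy",c,allow_pickle=True)
print(r.get_width(),r.get_tcp_pos(),r.get_tool_rot(),r.get_clock(),r.get_wrist_force().round(2))
snap("scene","i_s.png")
cv2.imwrite("pics/i_sc.png",cv2.resize(cv2.imread("pics/i_s.png")[170:320,250:470],None,fx=3.5,fy=3.5))
E
```

```text
0.5426582908939116 [-0.51 -0.05 -0.64]
0.5407840395934232 [559.89482596 164.935958    84.97983704] [ 3.14153030e+00 -1.92750725e-05 -1.57074187e+00] 17.9167 [-0.23 -0.84 -0.42]
```

View pics/i_w.png

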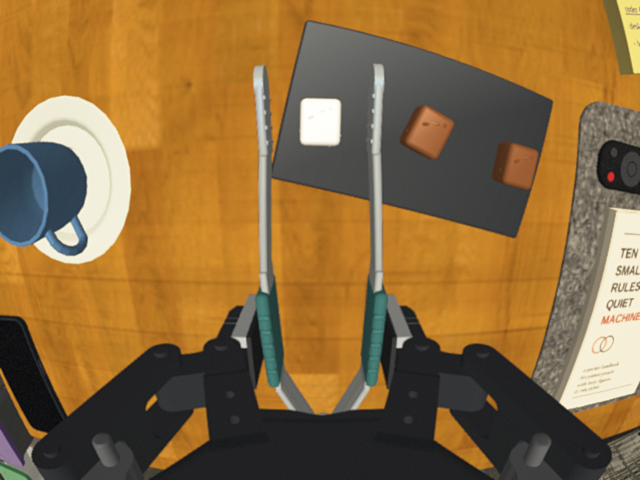

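View pics/i_sc.png

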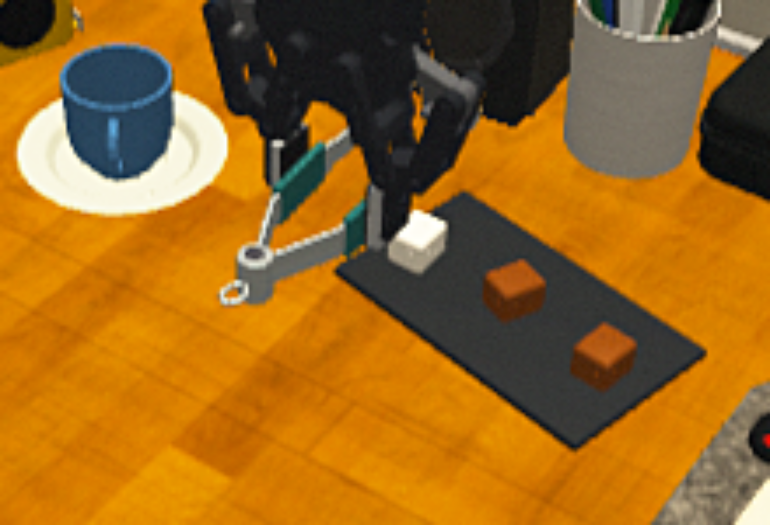

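```bash
python3 - <<'E'
from h import *
im=cv2.imread("pics/i_w.png")[:,:,::-1].copy(); c=np.load("c4.npy",allow_pickle=True).item()
q=mask(im,(0,0,190),(180,50,255),(285,80,355,160),100)[0]; print(cv2.boundingRect(q))
P=pts(q,26,c); print([np.round(v,2) for v in cv2.minAreaRect(P.astype(np.float32))],P.min(0),P.max(0))
zc=85+14.4+7.5  # jaw top
for uv in((260,66),(377,66),(262,150),(376,150)): print(uv,plane("wrist",uv,zc,c).round(1))
# grips
for q in mask(im,(75,80,30),(100,255,255),(240,280,400,390),60): print(pts(q,85+26,c).mean(0))
E
```

```text
(300, 98, 41, 47)
[array([639.24, 165.65]), array([21.12, 25.1 ]), np.float64(88.27)] [626.86945784 154.92905814] [651.92355365 176.31108248]
(260, 66) [655.8 184.6 106.9]
(377, 66) [655.7 147.1 106.9]
(262, 150) [628.  184.2 106.9]
(376, 150) [628.  147.2 106.9]
[562.5247297  183.68154981]
[562.77868881 145.83754465]
```

```bash
python3 - <<'E'
from h import *
yaw=np.radians(-91.7); x,y=561.7,167.1
r.goto([x,y,60],[PI,0,yaw]); r.sleep(.1)
im,c=snap("wrist","j_w.png")
q=mask(im,(0,0,190),(180,50,255),(285,60,360,170),100)[0]; P=pts(q,26,c); print([np.round(v,2) for v in cv2.minAreaRect(P.astype(np.float32))])
for z in (40,25,15,9,6.6):
    r.move_straight([x,y,z],velocity=60); f=r.get_wrist_force(); print(z,r.get_tcp_pos().round(2),f.round(2))
    if abs(f).max()>5: break
r.sleep(.1); snap("wrist","k_w.png"); print(r.get_clock(),r.get_width())
snap("scene","k_s.png"); cv2.imwrite("pics/k_sc.png",cv2.resize(cv2.imread("pics/k_s.png")[170:320,250:470],None,fx=3.5,fy=3.5))
E
```

```text
[array([639.3 , 165.57]), array([21.18, 24.39]), np.float64(88.29)]
40 [561.08 166.98  39.27] [ 0.77  0.33 -0.92]
25 [561.06 166.94  24.24] [-0.03 -0.67 -0.14]
15 [561.09 166.97  14.34] [ 0.72 -0.54 -0.49]
9 [561.24 166.98   8.52] [ 0.04 -0.64 -0.46]
6.6 [561.61 167.09   6.5 ] [-0.07  0.29 -0.54]
20.2167 0.5410426609507529
```

View pics/k_w.png

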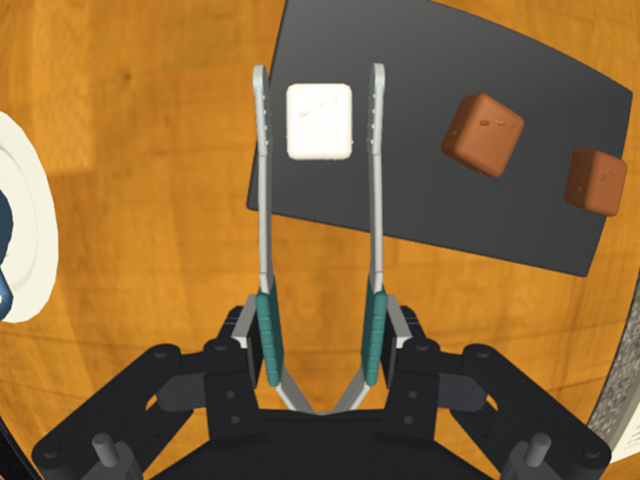

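View pics/k_sc.png

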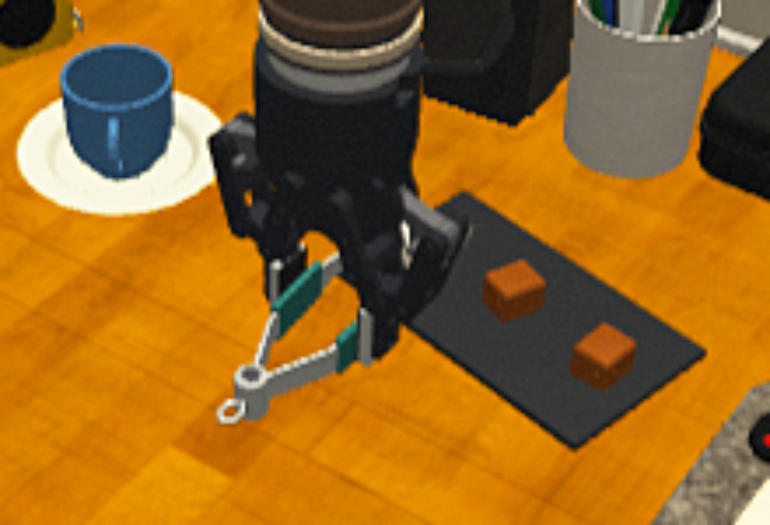

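```bash
python3 - <<'E'
from h import *
for o in (.51,.49,.475,.465,.455,.44,.42):
    r.move_gripper(o); w=r.get_width(); print(o,round(w,4),r.get_tcp_pos().round(2),r.get_wrist_force().round(2),round(r.get_clock(),2))
    if w>o+.015: break
snap("wrist","l_w.png")
E
```

```text
0.51 0.5105 [561.72 167.13   6.66] [-1.08 -0.44 -0.69] 20.48
0.49 0.4928 [561.71 167.11   6.6 ] [ 1.38 -0.13 -0.54] 20.7
0.475 0.4782 [561.7  167.1    6.59] [-0.07 -0.91 -0.9 ] 20.92
0.465 0.4662 [561.7  167.11   6.59] [-0.89 -0.63 -0.22] 21.13
0.455 0.4594 [561.71 167.1    6.66] [-0.26  0.48 -1.44] 21.35
0.44 0.4535 [561.71 167.13   6.76] [-1.81 -0.66  1.17] 21.57
0.42 0.4546 [561.71 167.14   6.72] [-1.06 -0.49  1.94] 21.78
```

View pics/l_w.png

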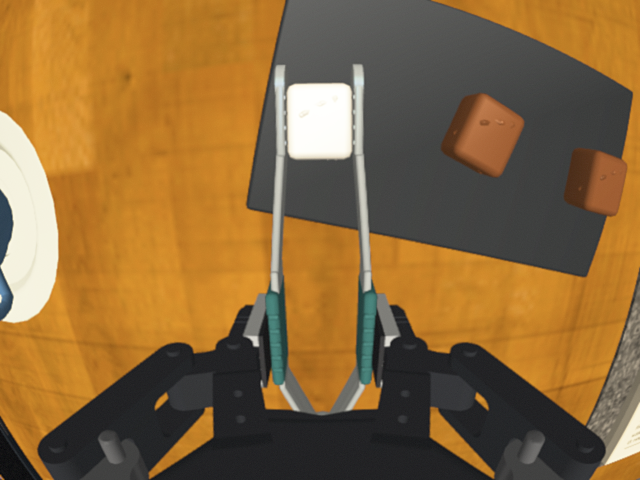

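```bash
python3 - <<'E'
from h import *
im=cv2.imread("pics/f_w.png")
r.move_straight([561.7,167.1,30],velocity=40); r.sleep(.1); print(r.get_width(),r.get_wrist_force().round(2)); 
snap("wrist","m_w.png")
r.move_straight([561.7,167.1,130],velocity=120)
snap("wrist","m_w2.png"); snap("scene","m_s.png"); print(r.get_clock(),r.get_width())
cv2.imwrite("pics/m_sc.png",cv2.resize(cv2.imread("pics/m_s.png")[120:320,250:470],None,fx=3,fy=3))
E
```

```text
0.45440687547630315 [ 0.08  0.32 -0.8 ]
23.8 0.4554875860742341
```

View pics/m_w2.png

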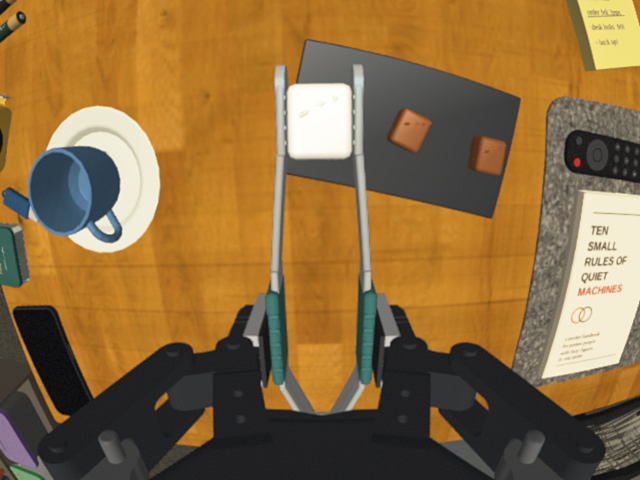

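View pics/m_sc.png

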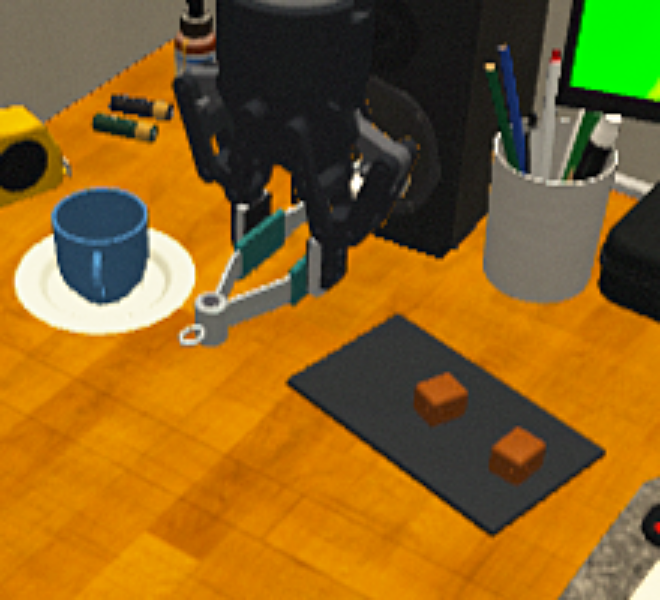

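```bash
python3 - <<'E'
from h import *
r.move_straight([534.1,345.7,130],velocity=110); r.sleep(.2)
im,c=snap("wrist","n_w.png"); np.save("c5.npy",c,allow_pickle=True)
print(r.get_width(),r.get_tcp_pos(),r.get_tool_rot(),r.get_clock())
E
```

```text
0.45264962226030747 [534.21872929 345.36683649 130.0264002 ] [ 3.14156075e+00 -2.05290985e-05 -1.60100135e+00] 25.8417
```

View pics/n_w.png

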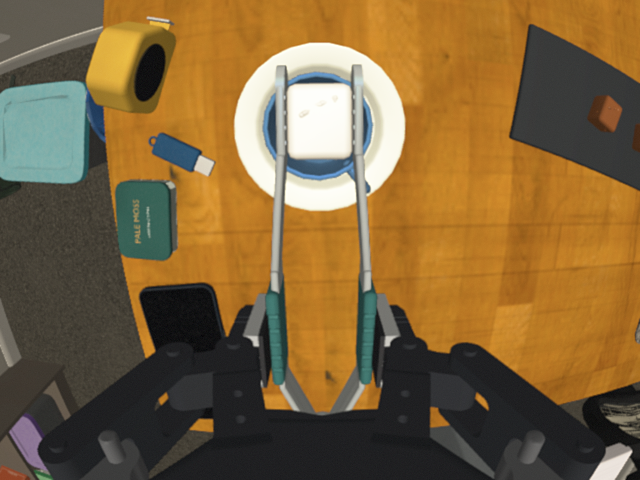

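```bash
cat > m.py <<'E'
from h import *
def meas(im,c,zt):
    q=mask(im,(95,90,60),(125,255,255),(250,60,390,185),60)
    P=pts(np.vstack(q),64,c); s=P.mean(0)
    hull=cv2.convexHull(np.vstack(q)); 
    s=circ(P); k=np.hypot(*(P-[611.7,344.2]).T); K=(k>28)&(k<33.5)
    print("cup rim",circ(P[K],31).round(1),circ(P[K]).round(1),K.sum())
    q=mask(im,(0,0,190),(180,50,255),(286,80,354,165),100)[0]; P=pts(q,zt+19.3,c); print("lump",[np.round(v,1) for v in cv2.minAreaRect(P.astype(np.float32))],cv2.boundingRect(q))
E
python3 - <<'E'
from m import *
im=cv2.imread("pics/n_w.png")[:,:,::-1].copy(); c=np.load("c5.npy",allow_pickle=True).item()
meas(im,c,130)
E
```

```text
cup rim [611.1 344.4] [611.4 345.1  29.8] 299
lump [array([611.9, 343.8]), array([20.6, 24.5]), np.float64(88.6)] (287, 84, 64, 74)
```

```bash
python3 - <<'E'
from m import *
r.move_straight([533.8,346.0,92],velocity=60); r.sleep(.5)
im,c=snap("wrist","o_w.png"); print(r.get_width(),r.get_tcp_pos(),r.get_wrist_force().round(2),r.get_clock()); meas(im,c,92)
snap("scene","o_s.png"); snap("top","o_t.png")
a=cv2.resize(cv2.imread("pics/o_s.png")[120:300,180:400],(800,600)); cv2.imwrite("pics/o_sc.png",a)
E
```

```text
0.4524020540884997 [533.83382596 345.98786524  92.09509181] [-0.28 -0.99 -0.68] 27.175
cup rim [611.9 344.8] [611.8 345.1  29.8] 357
lump [array([611.5, 344.4]), array([20.5, 24.5]), np.float64(88.2)] (288, 84, 63, 74)
```

View pics/o_w.png

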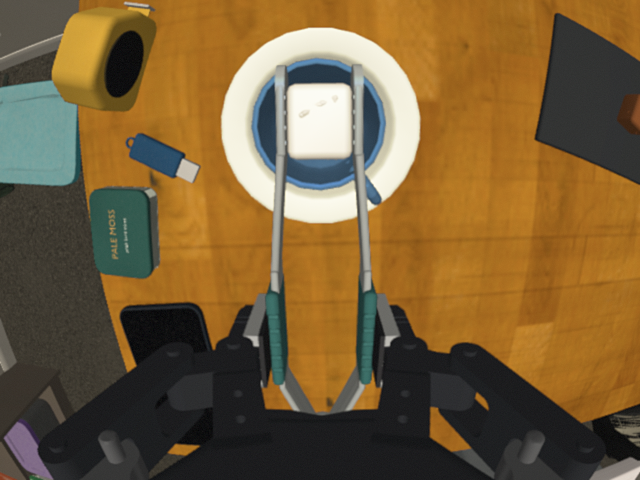

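View pics/o_sc.png

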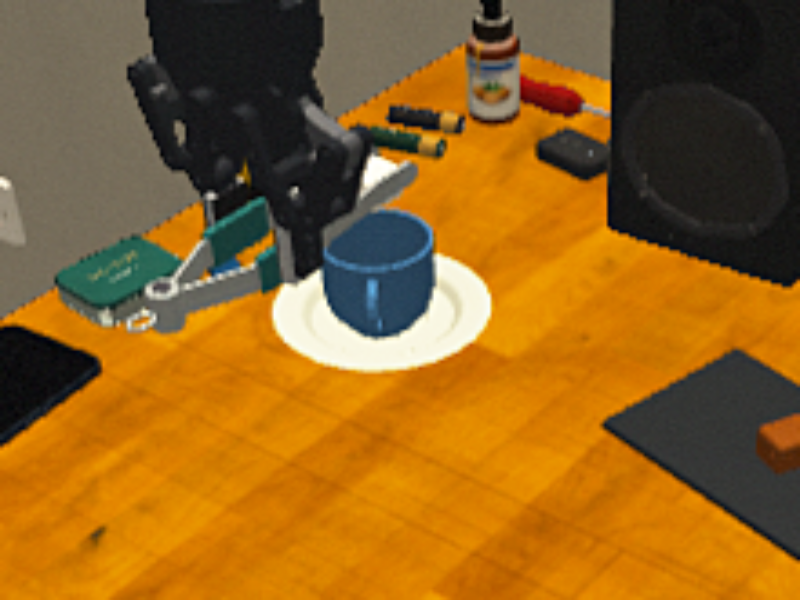

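```bash
python3 - <<'E'
from m import *
im,c=snap("wrist","p_w.png"); meas(im,c,92); print(r.get_clock(),abs(r.get_qvel()).max()); r.hand_in()
E
```

```text
cup rim [612.  344.8] [611.8 345.1  29.7] 357
lump [array([611.4, 344.4]), array([20.4, 24.4]), np.float64(88.2)] (288, 84, 63, 74)
27.325 0.0014500427004657695
the job is handed in; nothing more can be done
```

The job is handed in at 27.3 s of the 58 s allowed. The cup stands released in the saucer's well, and the white lump is held still in the tongs about 27 mm above the cup's mouth.

- **Cup:** when I set it down, it touched at the height expected for the floor of the well. Later pictures show it upright and centred in the saucer.
- **Sugar lump:** only the tongs touched it. In the last picture it is about 0.7 mm off the cup's axis. The gripper width stayed steady at about 0.45 after the pinch, and the arm was at rest.
- **Brown lumps:** they look unmoved in the scene picture taken after the lift.
- **Differences between cameras:** the fixed and wrist cameras put the saucer 2–4 mm apart. I used the wrist view, which agreed with itself across two looks. The fitted rim radius also came out about 1 mm small, probably from how its edge was picked out.
- **Height not measured:** the lump's height above the rim comes from the arm's position and the grasp geometry, not from a direct measurement.

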